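Switch on the dosing rig in order

ROBOT

A 6-joint arm with a two-finger parallel gripper is mounted at the origin on a cart in front of the work surface, level with it; the furniture and walls round the work are solid. World frame = base frame: x ahead of the robot, y to its left, z up, the work surface at z = 0. Lengths are in m, angles in rad, forces in N, time in s.
With the tool pointing down it reaches from about 0.275 to 0.725 m from the base axis. Payload 5.6 kg.
Tool frame: the origin (TCP) lies midway between the tips of the shut fingers; the grasp point (between the pads) lies 19 mm behind it; z points along the fingers, y is the line along which they close (so a half turn about z gives the same grasp; the last joint's range is limited). The gripper opens to 85 mm and grips with 20 to 120 N. Pads are 22 mm wide; open, the fingers measure 114 mm over their backs; the gripper's body (76 mm by 85 mm) begins 54 mm behind the grasp point. The pads swing forward as they close: fully open they stand 13 mm farther back than shut.
Start: joints at [-0.878, 0.255, 0.108, 0, -1.424, -0.285], TCP at [0.218, -0.505, 0.231] pointing down, gripper open.
Joint ranges: [-2.95, 2.95], [-1.21, 1.97], [-1.09, 1.5], [-2.87, 1.71], [-2.94, -0.07], [-3.05, 3.05]. Speed limits (rad/s): [2.57, 2.57, 3.14, 3.14, 3.14, 3.14].

INTERFACE

Orientations are given as a unit quaternion [x, y, z, w].
In Python, from cell import ctrl gives the robot as it stands.
- The arm moves only by the tool shift_gripper, called after "Emit:" as a command line: name --argument value ..., lists and objects as JSON in quotes. Schema: {"type":"object","properties":{"deltas":{"type":"array","items":{"type":"array","items":{"type":"array","items":{"type":"number"},"minItems":5,"maxItems":5},"minItems":1,"maxItems":8},"minItems":1,"maxItems":1},"only":{"type":"string"},"quiet":{"type":"boolean"},"lines":{"type":"string"}},"required":["deltas"],"additionalProperties":false}. deltas is a list that holds a single list of rows (three levels of brackets), with 1 to 8 rows, each of 5 numbers: the opening from 0.0 (shut) to 1.0 (fully open), then dx, dy, dz in m, then a turn about the tool's z in rad; each row is the pose to reach, as a shift and turn from the pose commanded when the call began, along the tool's axes at that moment; what a row does not reach only later rows make up. A row lasts 1/8 s, in which the tool goes at most 0.0625 m and 0.188 rad, less where a joint would pass 70% of its speed; a pose out of reach is approached as far as the arm can. The fingers move at their own pace and stop on an object; the grip force is fixed at half the most. Time passes only in rows, so rows that do not move let the fingers close. The tool returns the time, the measured TCP pose, the force, the opening and the grip force at its end. only (a regular expression) keeps the lines of the reply that match it, lines (a string "A,B") keeps lines A to B, and quiet returns only ok. Input that does not fit is refused with a message, and nothing moves.
- ctrl.get_state(): the state, without advancing time (a new reading comes with each control period).
- ctrl.camera(name): name is "scene" or "top" or "wrist"; returns the picture (480x640x3 uint8, red, green, blue); there is no depth.
- ctrl.camera_params(name): a dict with "vfov" (degrees; the focal length in pixels is half the picture's height over the tangent of half this angle, whatever the lens; pixels are square), "cx", "cy" (the principal point, pixels), "R" (3x3) and "t" (3): a world point X has camera coordinates R X + t; the wrist camera has in their place "mount" (4x4, takes a point from camera to tool coordinates, whose origin is the TCP and whose axes are the flange's). Camera axes: x right, y down, z forward; pixel columns grow to the right and rows downward; lengths in m; the calibration is good to about 2 mm. A picture is of the moment at which its call begins: read the wrist's pose just before it. camera_params takes no time and is no camera call.
- ctrl.sign_off(): hands the job in; it is judged then, once.
The state is a dict: "time": time; "joints": joint angles; "qd": joint speeds; "tau": joint torques, N m; "tool_pos": TCP position; "tcp_rot": TCP orientation; "ft_force": force on the tool from outside, world axes, zero at the start; "ft_torque": the same for the moment, N m; "finger_gap": opening from 0.0 (shut) to 1.0 (fully open); "gripper_force": force on a finger pad.
Only numpy, scipy, OpenCV 4.12 (cv2) and the standard library are available. Lean on these libraries where they do the work, as an engineer would, in place of code of your own. Each camera call takes 0.05 s, during which the arm holds its last target. There are 200 camera calls.

TASK

Switch on the dosing rig from its bench switches: with the fingertips press down first the large round key, then the square key and last the long bar key, each gently and all the way, so that it stays down. Do not touch the switch with the small round key, do not lift, tip or push the switches out of place, and leave the beaker and the vial where they are.

Things in the scene. Friction and masses are not known exactly. Their poses are not given: they have to be found in the camera images.
- switch_round: switch with a LARGE ROUND key: round grey housing 68 mm in diameter, black round key 40 mm in diameter. Loose on the bench on a rubber foot, about 0.7 kg, housing 34 mm high, the key in the middle of its top. Origin: centre of the underside, z up.
- key_round_top (a point): centre of the top face of the large round key; 52 mm above the bench when the key is fully up, 44 mm when fully down and let go; goes down with the key and its cap. The black cap is sprung on the key: it also yields 1 mm for each 2.5 N, at most 6 mm, and comes back when let go, so 5 to 8 N puts the key fully down.
- key_round (a joint): how far that key is pressed, m: 0 = up (top 18 mm proud of the housing), 0.008 = fully down on its stop (top 10 mm proud). Sliding it takes about 2.5 N plus some damping (25 N per m/s); it has no return spring and stays where it is left. May start up to 1 mm down.
- switch_square: switch with a SQUARE key: square grey housing 66 x 66 mm, black square key 34 x 34 mm. Loose on the bench on a rubber foot, about 0.7 kg, housing 34 mm high, the key in the middle of its top. Origin: centre of the underside, z up.
- key_square_top (a point): centre of the top face of the square key; 52 mm above the bench when the key is fully up, 44 mm when fully down and let go; goes down with the key and its cap. The black cap is sprung on the key: it also yields 1 mm for each 2.5 N, at most 6 mm, and comes back when let go, so 5 to 8 N puts the key fully down.
- key_square (a joint): how far that key is pressed, m: 0 = up (top 18 mm proud of the housing), 0.008 = fully down on its stop (top 10 mm proud). Sliding it takes about 2.5 N plus some damping (25 N per m/s); it has no return spring and stays where it is left. May start up to 1 mm down.
- switch_bar: switch with a LONG BAR key: oblong grey housing 50 mm (its x) by 100 mm (its y), black bar key 16 mm (x) by 60 mm (y). Loose on the bench on a rubber foot, about 0.7 kg, housing 34 mm high, the key in the middle of its top. Origin: centre of the underside, z up.
- key_bar_top (a point): centre of the top face of the long bar key; 52 mm above the bench when the key is fully up, 44 mm when fully down and let go; goes down with the key and its cap. The black cap is sprung on the key: it also yields 1 mm for each 2.5 N, at most 6 mm, and comes back when let go, so 5 to 8 N puts the key fully down.
- key_bar (a joint): how far that key is pressed, m: 0 = up (top 18 mm proud of the housing), 0.008 = fully down on its stop (top 10 mm proud). Sliding it takes about 2.5 N plus some damping (25 N per m/s); it has no return spring and stays where it is left. May start up to 1 mm down.
- switch_small: switch with a SMALL ROUND key, the one to leave untouched: round grey housing 46 mm in diameter, black round key 22 mm in diameter. Loose on the bench on a rubber foot, about 0.5 kg, housing 34 mm high, the key in the middle of its top. Origin: centre of the underside, z up.
- key_small_top (a point): centre of the top face of the small round key; 52 mm above the bench when the key is fully up, 44 mm when fully down and let go; goes down with the key and its cap. The black cap is sprung on the key: it also yields 1 mm for each 2.5 N, at most 6 mm, and comes back when let go, so 5 to 8 N puts the key fully down.
- key_small (a joint): how far that key is pressed, m: 0 = up (top 18 mm proud of the housing), 0.008 = fully down on its stop (top 10 mm proud). Sliding it takes about 2.5 N plus some damping (25 N per m/s); it has no return spring and stays where it is left. May start up to 1 mm down.
- beaker_small: small glass beaker, 43 mm in diameter, 55 mm high; a loose bystander. Origin: centre of its underside.
- vial: small glass vial with a white label and a black cap, 27 mm in diameter, 56 mm high; a loose bystander. Origin: centre of its underside.

How it is judged:
By the outcome, as a careful person would: the job done as asked, in the order asked, and still so for the second after the job is handed in, with the robot touching nothing.
It also fails if it takes over 40 s, if anything falls off the work surface, if the arm or the gripper's body presses on something with over 40 N, if the wrist force passes 120 N, or if a joint passes its speed limit or range.

## Working session

There is one attempt and no reset: what is moved stays moved. The work goes in short steps, Python scripts to look and compute and a tool call to move; the robot and the scene stay as the last step left them, time stands still between calls to the robot, and variables do not carry over. Pictures are saved under pics/ and viewed, at most 10 in all, crops included, and the job is handed in when it is done.

```bash
ls; mkdir -p pics
```

Run:
```python
from cell import ctrl
import cv2
for n in("top","scene"):
    cv2.imwrite(f"pics/{n}0.png",ctrl.camera(n)[:,:,::-1])
    print(n,ctrl.camera_params(n))
s=ctrl.get_state();print(s)
```

```text
cell.py
pics
top {'vfov': 43.11474315974538, 'cx': 319.0858846984979, 'cy': 243.7977807991516, 'R': array([[-0.01164857, -0.99989982, -0.00804138],
       [-0.98895612,  0.01270861, -0.14766272],
       [ 0.14775012,  0.00623251, -0.98900508]]), 't': array([0.03012506, 0.55849143, 1.2447819 ])}
scene {'vfov': 44.787715174614355, 'cx': 321.85304903922724, 'cy': 232.40209455361864, 'R': array([[-0.5593537 , -0.82871264,  0.01894187],
       [-0.53854165,  0.3459366 , -0.76831033],
       [ 0.6301558 , -0.43995821, -0.63979719]]), 't': array([0.30224559, 0.34769772, 0.70476836])}
{'time': 0.1, 'joints': array([-8.78388010e-01,  2.55664538e-01,  1.07147371e-01, -3.96028252e-04,
       -1.42391475e+00, -2.84604971e-01]), 'qd': array([-0.00067003, -0.00206946,  0.00294121, -0.00055325,  0.00196081,
       -0.00074249]), 'tau': array([-5.31060097e-03, -3.87602234e+01,  2.38473308e+01,  5.37804142e+00,
       -3.80045705e-03, -8.14283851e-06]), 'tool_pos': array([ 0.21799601, -0.50447318,  0.23050783]), 'tcp_rot': array([-2.02463100e-01,  9.79289531e-01,  8.14060002e-04, -2.10848400e-04]), 'ft_force': array([0.45504104, 0.39519178, 0.71941727]), 'ft_torque': array([ 0.07015338, -0.02462629, -0.00785807]), 'gripper_force': 0.0, 'finger_gap': 1.004777862298139}
```

View pics/top0.png

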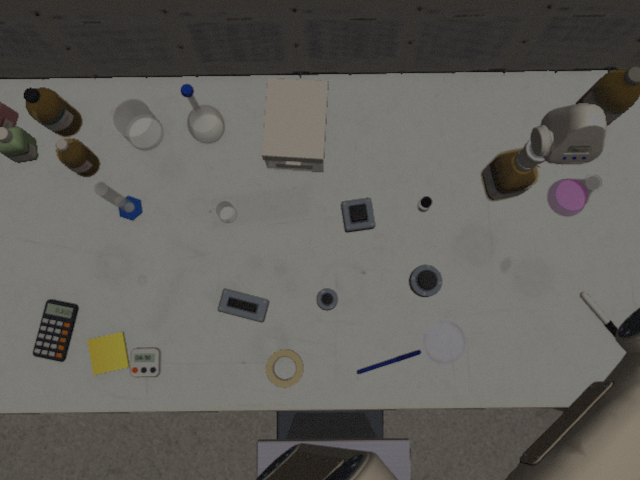

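View pics/scene0.png

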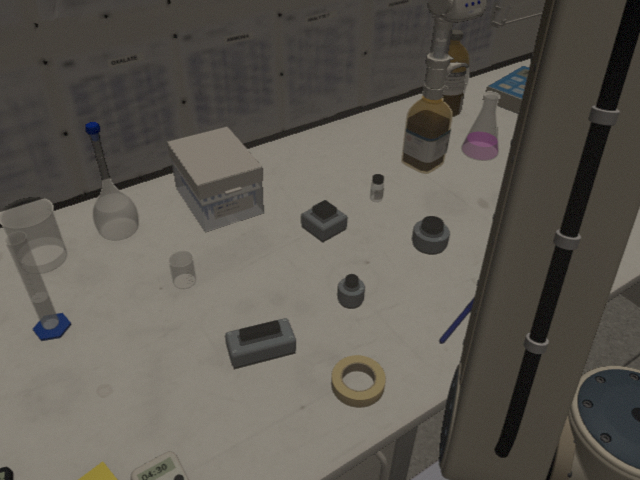

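Top view: the keys are at about round (427,280), square (358,213), bar (242,304) and small (327,298). The scene view shows the same layout. I'll enlarge these for a better fix.

Create h.py:
```python
import numpy as np
from cell import ctrl
def ray(n,u,v,z):
    p=ctrl.camera_params(n);f=240/np.tan(np.radians(p['vfov']/2));R=p['R'];c=-R.T@p['t']
    d=R.T@np.array([(u-p['cx'])/f,(v-p['cy'])/f,1]);return c+d*(z-c[2])/d[2]
```

Run:
```python
import cv2,numpy as np
def m(n,cs):
    im=cv2.imread(f"pics/{n}0.png");T=[]
    for u,v in cs:
        c=im[v-24:v+25,u-32:u+33];c=cv2.resize(c,None,fx=6,fy=6,interpolation=cv2.INTER_CUBIC);c=cv2.convertScaleAbs(c,alpha=1.8)
        for i in range(0,65,10):cv2.putText(c,str(u-32+i),(i*6,10),0,.35,(0,0,255));cv2.line(c,(i*6+3,12),(i*6+3,18),(0,0,255))
        for i in range(0,49,10):cv2.putText(c,str(v-24+i),(0,i*6+6),0,.35,(0,0,255));cv2.line(c,(24,i*6+3),(30,i*6+3),(0,0,255))
        T.append(c)
    cv2.imwrite(f"pics/{n}1.png",np.vstack([np.hstack(T[:2]),np.hstack(T[2:])]))
m("top",[(427,280),(358,213),(242,304),(327,298)])
m("scene",[(432,230),(324,215),(260,336),(350,288)])
```

```text
(no output)
```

View pics/top1.png

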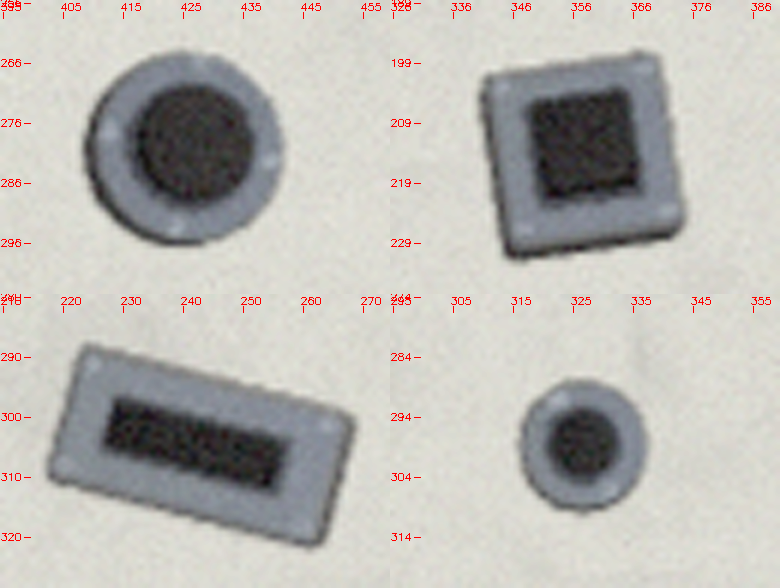

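View pics/scene1.png

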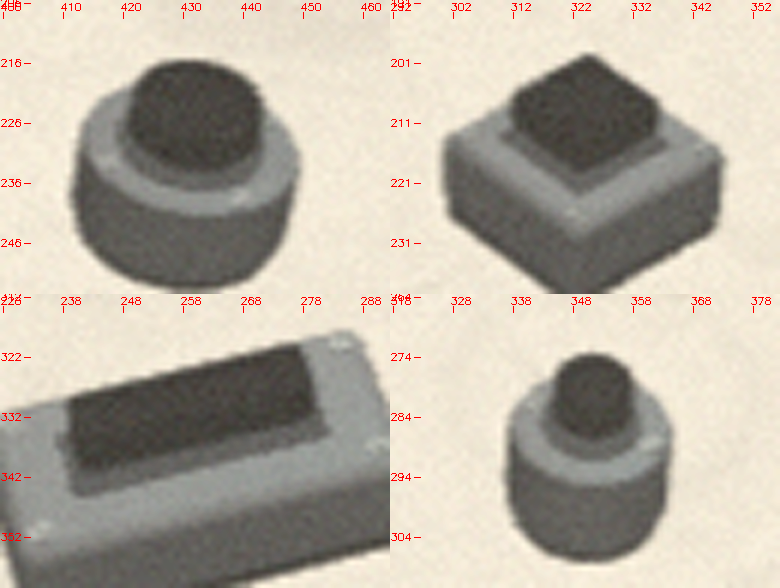

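Add to h.py:
```python
from scipy.spatial.transform import Rotation
def go(T):
    s=ctrl.get_state();R=Rotation.from_quat(s['tcp_rot']).as_matrix()
    print('tool',s['tool_pos'].round(4),'gap',round(s['finger_gap'],2),'F',s['ft_force'].round(2),'yaw y-axis',R[:,1].round(3))
    print('shift',(R.T@(np.array(T)-s['tool_pos'])).round(4))
```

Run:
```python
from h import *
print('round',ray('top',427.7,279.9,.052),ray('scene',432.5,222.8,.052), ray('top',426.5,280.5,.034))
print('sq',ray('top',358.6,212.9,.052),ray('scene',324.7,207.8,.052))
print('bar',ray('top',242.6,304.8,.052)); print('bar ends',ray('top',228.4,301.1,.052),ray('top',256.8,308.4,.052)); print('small',ray('top',327,298.8,.052))
p=ray('top',427.7,279.9,.052);p[2]=.10;go(p)
```

```text
round [ 0.47848866 -0.20166354  0.052     ] [ 0.47641002 -0.19840927  0.052     ] [ 0.47881812 -0.20218397  0.034     ]
sq [ 0.62226062 -0.06112446  0.052     ] [ 0.61918842 -0.05843972  0.052     ]
bar [0.43155618 0.18311861 0.052     ]
bar ends [0.43955448 0.21264383 0.052     ] [0.42378114 0.15365806 0.052     ]
small [0.4418349 0.0081634 0.052    ]
tool [ 0.218  -0.5045  0.2305] gap 1.0 F [0.46 0.4  0.72] yaw y-axis [-0.397  0.918  0.002]
shift [-0.3592  0.1745  0.1308]
```

Emit:
shift_gripper --deltas '[[[0, -0.06, 0.03, 0, 0], [0, -0.115, 0.055, 0, 0], [0, -0.17, 0.08, 0.03, 0], [0, -0.225, 0.11, 0.06, 0], [0, -0.28, 0.135, 0.09, 0], [0, -0.335, 0.16, 0.12, 0], [0, -0.358, 0.175, 0.14, 0], [0, -0.358, 0.175, 0.15, 0]]]'

```text
time: 1.1
tool_pos: [0.4775, -0.1996, 0.0788]
tcp_rot: [-0.204, 0.979, 0.001, -0.002]
ft_force: [-0.3, -0.1, 0.4]
finger_gap: -0.002
gripper_force: 0.0
```

Run:
```python
from h import *
go([.4775,-.2005,.06])
```

```text
tool [ 0.4775 -0.1996  0.0788] gap -0.0 F [-0.26 -0.1   0.37] yaw y-axis [-0.4    0.917  0.003]
shift [ 0.0003 -0.0009  0.0188]
```

Emit:
shift_gripper --deltas '[[[0, 0, 0, 0.012, 0], [0, 0, 0, 0.02, 0], [0, 0, 0, 0.024, 0], [0, 0, 0, 0.027, 0], [0, 0, 0, 0.03, 0], [0, 0, 0, 0.032, 0], [0, 0, 0, 0.034, 0], [0, 0, 0, 0.034, 0]]]'

```text
time: 2.1
tool_pos: [0.4776, -0.2024, 0.0474]
tcp_rot: [-0.203, 0.979, -0.0, 0.0]
ft_force: [-0.3, -1.7, 1.7]
finger_gap: 0.002
gripper_force: 0.9
```

Emit:
shift_gripper --deltas '[[[0, 0, 0, 0.001, 0], [0, 0, 0, 0.002, 0], [0, 0, 0, 0.003, 0], [0, 0, 0, 0.003, 0], [0, 0, 0, 0.003, 0], [0, 0, 0, 0.003, 0]]]'

```text
time: 2.85
tool_pos: [0.4775, -0.2022, 0.0443]
tcp_rot: [-0.203, 0.979, -0.0, 0.0]
ft_force: [0.0, -1.6, 1.3]
finger_gap: -0.001
gripper_force: 0.8
```

Emit:
shift_gripper --deltas '[[[0, 0, 0, 0.001, 0], [0, 0, 0, 0.002, 0], [0, 0, 0, 0.002, 0], [0, 0, 0, 0.002, 0]]]'

```text
time: 3.35
tool_pos: [0.4775, -0.2022, 0.0425]
tcp_rot: [-0.203, 0.979, -0.0, 0.0]
ft_force: [0.4, -0.8, 3.6]
finger_gap: 0.004
gripper_force: 2.0
```

Emit:
shift_gripper --deltas '[[[0, 0, 0, 0.001, 0], [0, 0, 0, 0.001, 0], [0, 0, 0, 0.001, 0]]]'

```text
time: 3.72
tool_pos: [0.4775, -0.2023, 0.0416]
tcp_rot: [-0.203, 0.979, -0.0, 0.0]
ft_force: [-0.8, 0.2, 5.7]
finger_gap: 0.0
gripper_force: 3.0
```

Run:
```python
from h import *
import cv2
im=ctrl.camera('scene')[:,:,::-1]
cv2.imwrite('pics/s2.png',cv2.resize(im[180:280,360:500],None,fx=5,fy=5,interpolation=cv2.INTER_CUBIC))
```

```text
(no output)
```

View pics/s2.png

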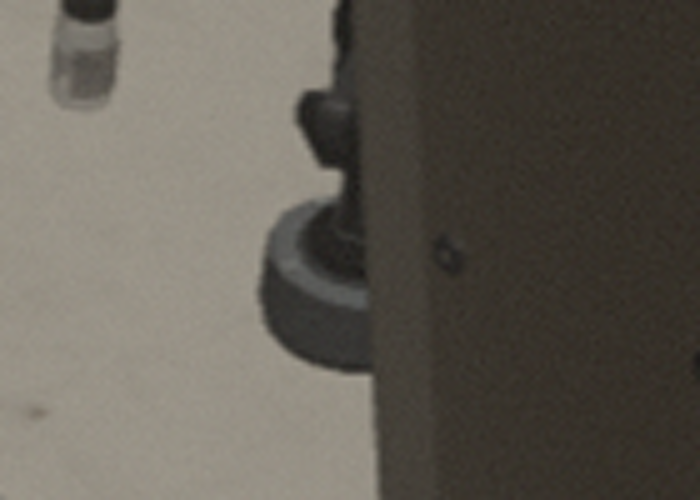

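The picture shows the tip on the round key with the cap sunk and the housing level. The force is rising at the cap-spring rate, so the key is on its stop. I'll add a small margin and lift.

Emit:
shift_gripper --deltas '[[[0, 0, 0, 0.0005, 0], [0, 0, 0, 0.0005, 0], [0, 0, 0, 0.0005, 0], [0, 0, 0, -0.003, 0], [0, 0, 0, -0.02, 0], [0, 0, 0, -0.06, 0], [0, 0, 0, -0.08, 0], [0, 0, 0, -0.08, 0]]]'

```text
time: 4.78
tool_pos: [0.4778, -0.2021, 0.122]
tcp_rot: [-0.202, 0.979, -0.0, 0.001]
ft_force: [-0.5, 0.4, -0.5]
finger_gap: 0.001
gripper_force: 0.0
```

Run:
```python
from h import *
import cv2
go([.621,-.060,.080])
```

```text
tool [ 0.4778 -0.2021  0.122 ] gap 0.0 F [-0.49  0.42 -0.54] yaw y-axis [-0.396  0.918 -0.   ]
shift [-0.1877  0.0737  0.0424]
```

Emit:
shift_gripper --deltas '[[[0, -0.05, 0.02, 0, 0], [0, -0.1, 0.04, 0, 0], [0, -0.15, 0.06, 0, 0], [0, -0.188, 0.074, 0.02, 0], [0, -0.188, 0.074, 0.045, 0], [0, -0.188, 0.074, 0.06, 0], [0, -0.188, 0.074, 0.063, 0], [0, -0.188, 0.074, 0.063, 0]]]'

```text
time: 5.78
tool_pos: [0.6206, -0.0602, 0.0587]
tcp_rot: [-0.202, 0.979, -0.0, 0.0]
ft_force: [-0.2, -0.2, 0.5]
finger_gap: -0.003
gripper_force: 0.0
```

Run:
```python
from h import *
import cv2
im=ctrl.camera('scene')[:,:,::-1]
a=im[170:270,250:390]; b=ctrl.camera('top')[170:310,330:470,::-1]
r=lambda x,w,h:cv2.resize(x,(w,h),interpolation=cv2.INTER_CUBIC)
cv2.imwrite('pics/s3.png',cv2.hconcat([r(a,420,300),r(b,300,300)]))
go([.621,-.060,.0416])
```

```text
tool [ 0.6211 -0.0601  0.0594] gap -0.0 F [-0.02  0.49  0.15] yaw y-axis [-0.396  0.918 -0.001]
shift [0.0001 0.0002 0.0178]
```

View pics/s3.png

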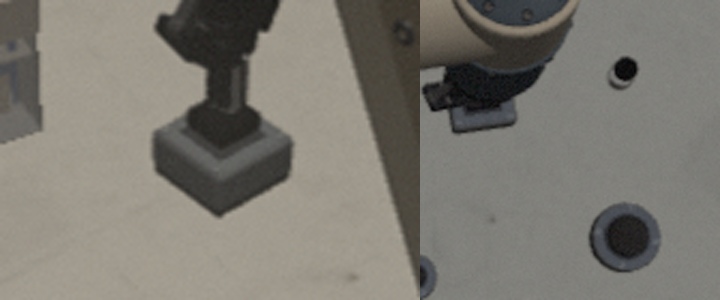

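The fingers are centred over the square key at about (225,115) in the left half. The round switch on the right, at (628,238), has not moved. Next I press the square key.

Emit:
shift_gripper --deltas '[[[0, 0, 0, 0.004, 0], [0, 0, 0, 0.007, 0], [0, 0, 0, 0.009, 0], [0, 0, 0, 0.011, 0], [0, 0, 0, 0.013, 0], [0, 0, 0, 0.015, 0], [0, 0, 0, 0.0165, 0], [0, 0, 0, 0.0165, 0]]]'

```text
time: 6.88
tool_pos: [0.6207, -0.0598, 0.0421]
tcp_rot: [-0.203, 0.979, -0.0, 0.0]
ft_force: [-0.9, -0.7, 4.7]
finger_gap: 0.0
gripper_force: 2.4
```

Emit:
shift_gripper --deltas '[[[0, 0, 0, 0.0005, 0], [0, 0, 0, 0.0005, 0], [0, 0, 0, 0.0005, 0]]]'

```text
time: 7.25
tool_pos: [0.6207, -0.0598, 0.0418]
tcp_rot: [-0.203, 0.979, -0.0, 0.0]
ft_force: [-1.3, 0.4, 6.0]
finger_gap: -0.002
gripper_force: 2.8
```

Emit:
shift_gripper --deltas '[[[0, 0, 0, 0.0005, 0], [0, 0, 0, 0.0005, 0], [0, 0, 0, 0.0005, 0], [0, 0, 0, -0.003, 0], [0, 0, 0, -0.02, 0], [0, 0, 0, -0.06, 0], [0, 0, 0, -0.08, 0], [0, 0, 0, -0.08, 0]]]'

```text
time: 8.25
tool_pos: [0.6219, -0.0597, 0.124]
tcp_rot: [-0.203, 0.979, -0.0, 0.002]
ft_force: [-0.3, 0.9, -0.8]
finger_gap: -0.005
gripper_force: 0.0
```

Run:
```python
from h import *
go([.431,.183,.080])
```

```text
tool [ 0.6219 -0.0597  0.124 ] gap -0.01 F [-0.28  0.92 -0.83] yaw y-axis [-0.397  0.918 -0.001]
shift [0.0792 0.2986 0.0432]
```

Emit:
shift_gripper --deltas '[[[0, 0.015, 0.056, 0, 0], [0, 0.03, 0.112, 0, 0], [0, 0.045, 0.168, 0, 0], [0, 0.06, 0.224, 0, 0], [0, 0.075, 0.28, 0, 0], [0, 0.079, 0.299, 0.015, 0], [0, 0.079, 0.299, 0.04, 0], [0, 0.079, 0.299, 0.055, 0]]]'

```text
time: 9.25
tool_pos: [0.4282, 0.1832, 0.0647]
tcp_rot: [-0.203, 0.979, -0.0, -0.001]
ft_force: [0.4, 0.0, 0.6]
finger_gap: 0.005
gripper_force: 0.0
```

Emit:
shift_gripper --deltas '[[[0, 0, 0, 0.005, 0], [0, 0, 0, 0.005, 0]]]'

```text
time: 9.5
tool_pos: [0.4294, 0.1832, 0.0611]
tcp_rot: [-0.202, 0.979, -0.0, -0.0]
ft_force: [-0.7, 0.3, 0.8]
finger_gap: 0.0
gripper_force: 0.0
```

Run:
```python
from h import *
import cv2
im=ctrl.camera('scene')[:,:,::-1]
a=im[270:390,190:330]; b=ctrl.camera('top')[170:330,200:380,::-1]
r=lambda x,w,h:cv2.resize(x,(w,h),interpolation=cv2.INTER_CUBIC)
cv2.imwrite('pics/s4.png',cv2.convertScaleAbs(cv2.hconcat([r(a,420,360),r(b,380,360)]),alpha=1.5))
go([.431,.183,.0416])
```

```text
tool [0.4299 0.1835 0.0618] gap 0.0 F [0.26 0.25 0.79] yaw y-axis [-0.396  0.918  0.   ]
shift [-0.0008 -0.0009  0.0202]
```

View pics/s4.png

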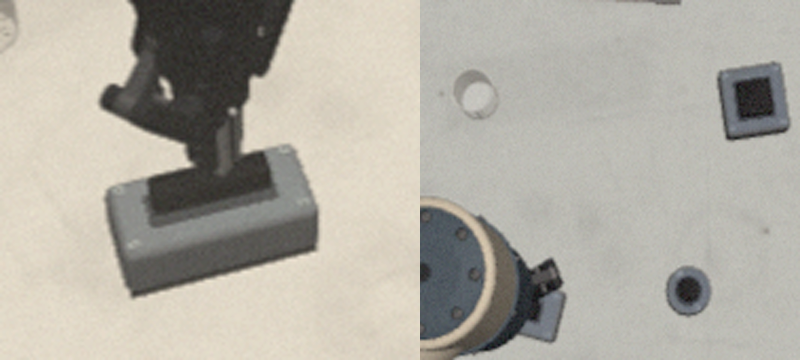

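The tip is above the middle of the bar key at about (225,172). The square switch and the beaker have not moved. Next I press the bar key.

Emit:
shift_gripper --deltas '[[[0, -0.0005, 0, 0.006, 0], [0, -0.0005, 0, 0.0095, 0], [0, -0.0005, 0, 0.0115, 0], [0, -0.0005, 0, 0.0135, 0], [0, -0.0005, 0, 0.0155, 0], [0, -0.0005, 0, 0.0175, 0], [0, -0.0005, 0, 0.0185, 0], [0, -0.0005, 0, 0.0185, 0]]]'

```text
time: 10.6
tool_pos: [0.43, 0.1836, 0.0428]
tcp_rot: [-0.202, 0.979, -0.0, -0.0]
ft_force: [-1.0, -0.7, 3.2]
finger_gap: 0.001
gripper_force: 1.5
```

Emit:
shift_gripper --deltas '[[[0, 0, 0, 0.0005, 0], [0, 0, 0, 0.0005, 0], [0, 0, 0, 0.0005, 0]]]'

```text
time: 10.98
tool_pos: [0.43, 0.1836, 0.0424]
tcp_rot: [-0.203, 0.979, 0.0, 0.0]
ft_force: [-1.8, -0.3, 4.1]
finger_gap: 0.003
gripper_force: 2.0
```

Emit:
shift_gripper --deltas '[[[0, 0, 0, 0.001, 0], [0, 0, 0, 0.001, 0], [0, 0, 0, 0.001, 0], [0, 0, 0, 0.001, 0]]]'

```text
time: 11.48
tool_pos: [0.43, 0.1836, 0.0415]
tcp_rot: [-0.203, 0.979, -0.0, 0.0]
ft_force: [-2.3, -0.6, 6.4]
finger_gap: 0.0
gripper_force: 3.1
```

Emit:
shift_gripper --deltas '[[[0, 0, 0, 0.0002, 0], [0, 0, 0, -0.003, 0], [0, 0, 0, -0.02, 0], [0, 0, 0, -0.06, 0], [0, 0, 0, -0.11, 0], [0, 0, 0.04, -0.14, 0], [0, 0, 0.1, -0.14, 0], [0, 0, 0.15, -0.14, 0]]]'

```text
time: 12.48
tool_pos: [0.3696, 0.3231, 0.1814]
tcp_rot: [-0.202, 0.979, 0.001, 0.0]
ft_force: [1.0, -0.4, -0.1]
finger_gap: -0.0
gripper_force: 0.0
```

Emit:
shift_gripper --deltas '[[[0, 0, 0.04, 0, 0], [0, 0, 0.04, 0, 0], [0, 0, 0.04, 0, 0], [0, 0, 0.04, 0, 0]]]'

```text
time: 12.98
tool_pos: [0.3549, 0.3573, 0.1812]
tcp_rot: [-0.202, 0.979, -0.0, -0.0]
ft_force: [0.0, -0.3, -0.6]
finger_gap: 0.005
gripper_force: 0.0
```

Run:
```python
from h import *
import cv2,numpy as np
im=ctrl.camera('scene')[:,:,::-1].copy()
cv2.imwrite('pics/scene9.png',im);cv2.imwrite('pics/top9.png',ctrl.camera('top')[:,:,::-1])
def m(n,cs):
    im=cv2.imread(f"pics/{n}.png")
    return np.vstack([cv2.convertScaleAbs(cv2.resize(im[v-24:v+25,u-32:u+33],(260,196),interpolation=cv2.INTER_CUBIC),alpha=1.5) for u,v in cs])
S=[(432,230),(324,215),(260,336)]
cv2.imwrite('pics/cmp.png',np.hstack([m('scene0',S),m('scene9',S),m('top9',[(427,280),(358,213),(242,304)])]))
```

```text
(no output)
```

View pics/cmp.png

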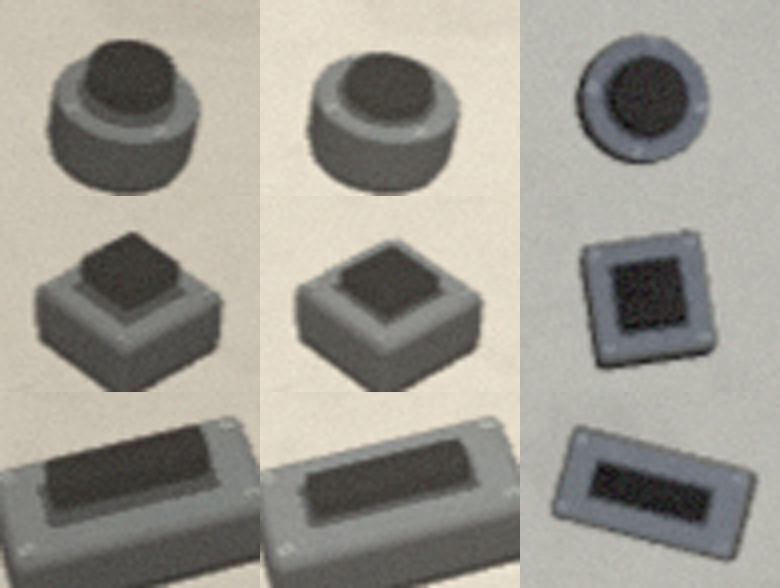

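View pics/scene9.png

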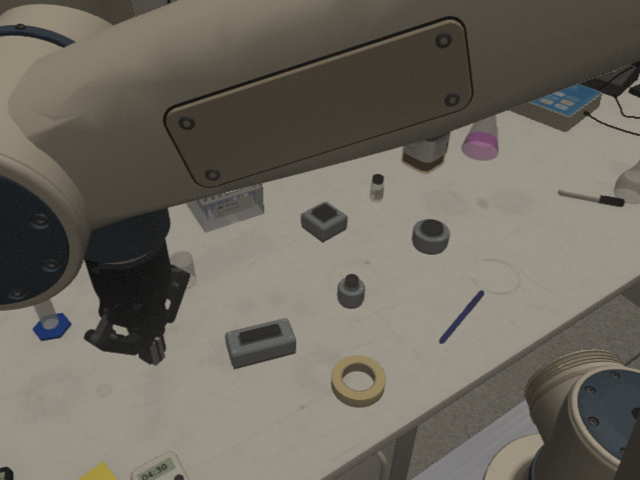

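The before/after picture shows all three keys sunk by about 3 pixels, roughly the expected full stroke, with their housings unmoved. The small switch (350,290), the vial (377,188) and the beaker (183,268) are where they were, and the arm is clear of everything.

```bash
python3 -c "
from cell import ctrl
print(ctrl.sign_off())"
```

```text
the job is handed in; nothing more can be done
None
```

I pressed the large round, square and long bar keys in that order, each to about 6 N. The camera shows all three staying down and nothing else moved, and I handed the job in at about 13 s; no verdict came back.

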